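# Lay the long pipette on its bench rest

### The arm

A 6-joint arm with a two-finger parallel gripper is mounted at the origin on the work surface. World frame = base frame: x ahead of the robot, y to its left, z up, the work surface at z = 0. Lengths are in m, angles in rad, forces in N, time in s.
With the tool pointing down it reaches from about 0.325 to 0.85 m from the base axis. Payload 15.5 kg.
Tool frame: the origin (TCP) lies on the centre line of the jaws, within the pads' length; the fingertips stand 11 mm ahead of it and the grasp point (between the pads) lies 8 mm behind it (r.tip_reach is the distance from the TCP to the fingertips, in m); z points along the fingers, y is the line along which they close (so a half turn about z gives the same grasp; the last joint's range is limited). The gripper opens to 91 mm and grips with 3 to 60 N. Pads are 32 mm wide; open, the fingers measure 118 mm over their backs; the gripper's body (76 mm by 178 mm) begins 60 mm behind the grasp point.
Start: joints at [1.161, 0.494, 1.345, -0, 1.302, -0.096], TCP at [0.194, 0.594, 0.196] pointing down, gripper open.
Joint ranges: [-2.91, 2.91], [-0.82, 2.16], [0.22, 2.67], [-1.22, 4.37], [0.12, 2.79], [-3.08, 3.08]. Speed limits (rad/s): [1.89, 1.89, 2.57, 3.01, 3.01, 3.01].

### API

Orientations are given as a unit quaternion [w, x, y, z].
In Python, from cell import r gives the robot as it stands.
- The arm moves only by the tool move_arm, never from a script. Its argument "targets" is one flat list of numbers, 7 for each row, row after row: the closure, from 0 (fully open) to 1 (shut), then the shift along the world's x, y, z in mm, then the turn, a rotation vector about the world's x, y, z in degrees. A call has 1 to 8 rows; each row shifts and turns the commanded pose from where the row before left it; what a row does not reach is not made up. A row lasts 1/10 s, in which the tool goes at most 50 mm and 8.59 degrees, less where a joint would pass 70% of its speed; a pose out of reach is approached as far as the arm can. A call with a gripper value outside its range is refused whole. The fingers move at their own pace and stop on an object; "newtons" is the grip in N (left out, the last holds). Time passes only in rows, so rows that do not move let the fingers close. It gives the time, the measured TCP pose, the force, the opening and the grip force at its end, in the units of the state.
- r.state(): the state, without advancing time (a new reading comes with each control period).
- r.snapshot(name): name is "scene" or "top" or "wrist"; returns a dict with "color" (384x512x3 uint8, red, green, blue), "range_z" (384x512 float32, m along the optical axis (not along the pixel's ray), 0 where there is no reading), "fx", "fy", "cx", "cy" (pixels), "T" (4x4, takes a point from camera to world coordinates); the wrist camera has in their place "T_tool_cam" (4x4, takes a point from camera to tool coordinates, whose origin is the TCP and whose axes are the flange's). Camera axes: x right, y down, z forward; pixel columns grow to the right and rows downward; lengths in m; the calibration is good to about 2 mm. The wrist camera is an equidistant fisheye: a pixel r from the principal point sees the ray r / f radians off the axis. A picture is of the moment at which its call begins: read the wrist's pose just before it.
- r.finish_job(): hands the job in; it is judged then, once.
Trained networks look in a picture, given as the dict that the camera call returned (one of the last four; its "shot" number tells which), for a name from the list of things; names that differ only in an ending like _2 or _b are one class to them, and where a whole thing is asked for, a point or a joint stands for the part that bears it (a point fixed in the world has none). Each returns a list of dicts, best first, with "p" (0 to 1); they miss things now and then, are a little off and sometimes report something else, mostly with a low value. They report only what shows in the picture. A call takes as long as a camera call. They do not tell look-alikes from the thing itself.
- r.trace(picture, label): "pixels" (384x512 bool, what is visible of it) and "extent" ([left, top, right, bottom] in pixels, round what is visible of it).
The state is a dict: "time_s": time; "joint_positions": joint angles; "joint_velocities": joint speeds; "effort": joint torques, N m; "position": TCP position; "ee_rot": TCP orientation; "force": force on the tool from outside, world axes, zero at the start; "ft_torque": the same for the moment, N m; "opening": finger opening in m; "gripper_force": force on a finger pad.
Only numpy, scipy, OpenCV 4.12 (cv2) and the standard library are available. Lean on these libraries where they do the work, as an engineer would, in place of code of your own. Each camera call takes 0.05 s, during which the arm holds its last target. There are 200 camera calls.

### The job

Pick up the longer of the two hand pipettes lying on the bench and lay it level across the two forks of the raised metal rest, its handle seated down in both forks and roughly centred between them; either end may point either way. Set it down gently rather than dropping it, and leave the shorter pipette where it lies.

Things in the scene. Friction and masses are not known exactly. Their poses are not given: they have to be found in the camera images.
- long_pipette_center (a point): Middle of the longer hand pipette's white handle, 13 mm above the bench it lies on. Handle 140 mm long (x), 28 wide (y), 26 high (z); grey tapering shaft 90 mm on to the tip (+x), thin plunger 25 mm (-x). At the plunger end a finger hook stands 18 mm above the handle, up to 22 mm along it. About 0.11 kg, balanced within 10 mm of this point. z up.
- short_pipette_center (a point): Middle of the handle of the shorter pipette, a bystander of the same colours: handle 85 x 28 x 26 mm, shaft 55 mm, plunger 20 mm, 160 mm overall. 13 mm above the bench; x runs to its tip.
- rest_seat (a point): Where the long handle's middle belongs: midway between the forks, 83 mm above the bench. Fixed metal rest: base plate 120 (x) x 72 (y) x 12 mm, two upright forks 8 mm thick, 45 mm either side of this point along x. Flat saddles 70 mm above the bench, 49 mm wide between the prongs, 62 mm at the prong tops (91 mm high). x runs from fork to fork, as the pipette lies, z up. Open between the forks.
Not all that is in view belongs to the job. Leave any turquoise or yellow look-alike of the part that bears rest_seat alone.

How it is judged:
At the end, for the whole second after the job is handed in: The long pipette lies still in both forks of the rest: handle centre within 20 mm of the seat point along and across the rest and 6 mm in height, in line with the rest within 15 degrees, level within 7 degrees. The short pipette is within 25 mm of its start (x of long_pipette_center in the frame of rest_seat between -0.02 and 0.02 m and y of long_pipette_center in the frame of rest_seat between -0.02 and 0.02 m and z of long_pipette_center in the frame of rest_seat between -0.006 and 0.006 m and angle between the x axis of long_pipette_center and the x axis of rest_seat, either way round below 0.26 rad and angle between long_pipette_center's own x axis and vertical between 1.44 and 1.7 rad and linear speed of long_pipette below 0.02 m/s and contact force between long_pipette and rest above 0.2 N and distance of short_pipette_center from where it was at the start of the episode below 0.025 m); the robot touches nothing.
It fails at once if the long pipette is dropped (falls free by more than about 25 mm) (linear speed of long_pipette above 0.7 m/s and contact force between long_pipette and the fingers below 0.05 N).
It fails at once if the short pipette is moved by more than 25 mm (distance of short_pipette_center from where it was at the start of the episode above 0.025 m).
It also fails if it takes over 42 s, if anything falls off the work surface, if the arm or the gripper's body presses on something with over 40 N, if the wrist force passes 120 N, or if a joint passes its speed limit or range.

## Working session

There is one attempt and no reset: what is moved stays moved. The work goes in short steps, Python scripts to look and compute and a tool call to move; the robot and the scene stay as the last step left them, time stands still between calls to the robot, and variables do not carry over. Pictures are saved under pics/ and viewed, at most 12 in all, crops included, and the job is handed in when it is done.

Besides the shell and the picture viewer there is one more tool, called after "Call:" as name(argument=value, ...), one argument or row to a line, values as JSON. move_arm: Moves the arm, as the interface text tells. Its arguments: {"type":"object","properties":{"targets":{"type":"array","items":{"type":"number"}},"newtons":{"type":"number"}},"required":["targets"]}

```bash
mkdir -p pics && cat > h.py <<'E'
import numpy as np, cv2
from cell import r
def world(s, mask):
    v,u=np.nonzero(mask & (s["range_z"]>0)); z=s["range_z"][v,u]
    P=np.c_[(u-s["cx"])*z/s["fx"],(v-s["cy"])*z/s["fy"],z]
    T=np.array(s["T"]); return P@T[:3,:3].T+T[:3,3],u,v
E
python3 - <<'E'
from h import *
ims=[]
for n in ("scene","top"):
    s=r.snapshot(n); ims.append(s["color"])
    for l in ("long_pipette_center","short_pipette_center","rest_seat"):
        for d in r.trace(s,l)[:4]:
            P,u,v=world(s,d["pixels"])
            if len(P)<5: continue
            c,sz,_=(None,None,None)
            rect=cv2.minAreaRect(P[:,:2].astype(np.float32))
            print(n,l,round(d["p"],2),d["extent"],len(P),"rect",np.round(rect[0],3),np.round(rect[1],3),round(rect[2],1),"z",np.round(np.percentile(P[:,2],[2,50,98]),3))
    cv2.imwrite(f"pics/{n}.png",s["color"][...,::-1])
E
```

```text
scene long_pipette_center 0.58 [86.8, 216.1, 103.1, 287.2] 756 rect [ 0.555 -0.256] [0.25  0.028] 14.3 z [0.006 0.023 0.042]
scene short_pipette_center 0.84 [191.8, 208.5, 207.9, 257.5] 439 rect [ 0.54 -0.01] [0.035 0.153] 85.2 z [-0.     0.023  0.042]
scene rest_seat 0.88 [286.2, 185.2, 327.8, 243.7] 1394 rect [0.492 0.266] [0.187 0.083] 2.9 z [0.003 0.03  0.085]
scene rest_seat 0.85 [328.3, 173.6, 376.1, 230.8] 1434 rect [0.441 0.431] [0.222 0.139] 6.1 z [-0.002  0.022  0.086]
scene rest_seat 0.85 [378.5, 153.1, 421.5, 200.9] 1232 rect [0.366 0.598] [0.116 0.216] 87.5 z [0.    0.031 0.084]
scene rest_seat 0.76 [288.3, 143.5, 323.8, 192.0] 1078 rect [0.317 0.313] [0.098 0.319] 85.8 z [-0.     0.035  0.087]
top long_pipette_center 0.9 [383.5, 145.1, 408.8, 212.2] 646 rect [ 0.534 -0.265] [0.216 0.043] 14.4 z [-0.002  0.023  0.043]
top short_pipette_center 0.64 [305.8, 154.9, 316.9, 204.7] 384 rect [ 0.536 -0.007] [0.032 0.153] 86.4 z [-0.001  0.023  0.045]
top rest_seat 0.95 [250.5, 111.5, 279.5, 157.7] 976 rect [0.675 0.132] [0.074 0.138] 86.2 z [0.005 0.013 0.088]
top rest_seat 0.93 [153.5, 170.5, 190.5, 217.7] 1090 rect [0.496 0.419] [0.138 0.09 ] 18.7 z [-0.003  0.012  0.087]
top rest_seat 0.71 [99.6, 198.2, 131.8, 238.7] 954 rect [0.409 0.575] [0.073 0.119] 87.0 z [0.006 0.012 0.082]
top rest_seat 0.7 [201.4, 158.3, 235.9, 205.8] 965 rect [0.52  0.271] [0.119 0.079] 7.2 z [0.006 0.012 0.088]
```

View pics/top.png

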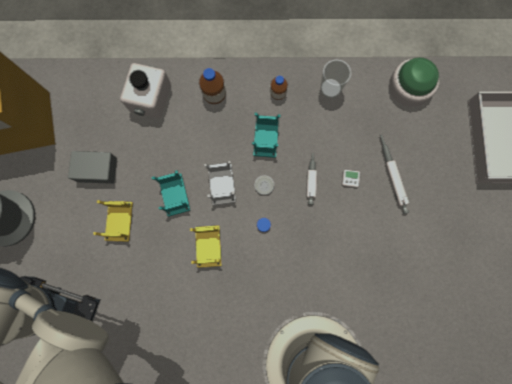

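View pics/scene.png

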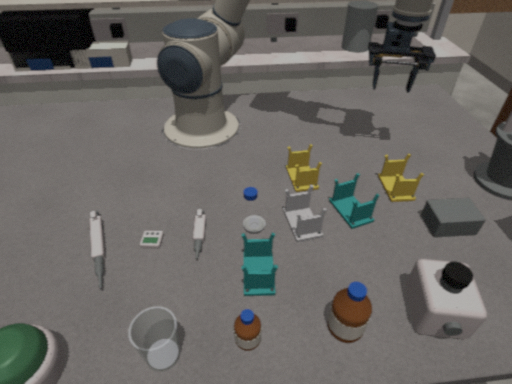

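Could be taken for the target: the long pipette at top (397,178) against the short one at (311,181). For the rest, grey metal at (221,183) against turquoise (174,194) and (266,135) and yellow (118,221) and (208,246). I choose (397,178) and the metal (221,183), and will measure both and check a crop.

```bash
python3 - <<'E'
from h import *
for n in ("top","scene"):
    s=r.snapshot(n)
    d=r.trace(s,"long_pipette_center")[0]; P,u,v=world(s,d["pixels"]); C=s["color"][v,u].astype(int)
    h=(P[:,2]>.017)&(P[:,2]<.034)&(C.min(1)>130)
    rc=cv2.minAreaRect(P[h,:2].astype(np.float32)); 
    vx=cv2.fitLine(P[h,:2].astype(np.float32),cv2.DIST_HUBER,0,.01,.01).ravel()
    a=np.arctan2(vx[1],vx[0]); t=(P[:,:2]-vx[2:])@vx[:2]
    print(n,"long",d["p"],h.sum(),np.round(rc[0],4),np.round(rc[1],4),"ang",np.degrees(a),"handle t",np.round(np.percentile(t[h],[0,2,98,100]),4),"all t",t.min(),t.max(),"pt",vx[2:],"hook t",t[P[:,2]>.037])
    for d in r.trace(s,"rest_seat"):
        P,u,v=world(s,d["pixels"]); C=s["color"][v,u].astype(int); sat=np.median(C.max(1)-C.min(1))
        if sat>40: continue
        b=(P[:,2]>.006)&(P[:,2]<.018); f=(P[:,2]>.045)
        print(n,"rest",d["p"],d["extent"],sat,"plate",[np.round(x,3) for x in cv2.minAreaRect(P[b,:2].astype(np.float32))],"forks",f.sum(),[np.round(x,3) for x in cv2.minAreaRect(P[f,:2].astype(np.float32))],P[f].max(0),P[f].min(0))
        q=P[f,:2]; _,lab,c=cv2.kmeans(q.astype(np.float32),2,None,(3,50,1e-5),5,cv2.KMEANS_PP_CENTERS)
        print(" fork clusters",c)
    if n=="top":
        a=cv2.resize(s["color"][100:260,190:420],None,fx=3.4,fy=3.4,interpolation=cv2.INTER_CUBIC)
        cv2.imwrite("pics/crop1.png",a[...,::-1])
E
```

```text
top long 0.91 337 [ 0.5155 -0.2656] [0.1521 0.0266] ang 12.800215 handle t [-0.0881 -0.0681  0.0603  0.0642] all t -0.09931726366232192 0.1566309166539184 pt [ 0.52694345 -0.26134384] hook t [-0.0541124  -0.05454314 -0.05528237 -0.05594084 -0.05685981 -0.05750451
 -0.05801708 -0.05887424 -0.05952668 -0.0603104  -0.0610598  -0.06164993
 -0.0625668  -0.06316732 -0.06371839 -0.06477726 -0.06527399 -0.06615451
 -0.06717734 -0.06747924 -0.06810974 -0.06788238 -0.06884119 -0.06954242
 -0.0702755  -0.07091909 -0.07148076 -0.07251991 -0.07300814 -0.07384109]
top rest 0.81 [204.1, 157.5, 235.8, 202.8] 4.0 plate [array([0.52 , 0.268]), array([0.119, 0.072]), np.float64(7.936)] forks 234 [array([0.521, 0.269]), array([0.099, 0.074]), np.float64(7.487)] [0.57241593 0.31113828 0.09595989] [0.46812484 0.22627528 0.04500557]
 fork clusters [[0.5640613  0.27506363]
 [0.47544885 0.2616793 ]]
top rest 0.41 [301.6, 156.2, 316.3, 205.1] 5.0 plate [array([ 0.537, -0.006]), array([0.026, 0.154]), np.float64(84.911)] forks 8 [array([ 0.489, -0.001]), array([0.008, 0.019]), np.float64(79.254)] [0.49783538 0
[... 331 characters left out ...]
48 -0.07672024 -0.07477637 -0.07644209 -0.07458855 -0.07508961
 -0.0723086  -0.0709233  -0.07143164 -0.07086935 -0.07243426 -0.0686015
 -0.06731899 -0.06584088 -0.06642485 -0.06594078 -0.06417077 -0.06461547
 -0.06355357 -0.06435892 -0.06195994 -0.05930092 -0.0607635  -0.06085316
 -0.06017252 -0.05717755 -0.0572111  -0.05545284 -0.05888544 -0.05606971
 -0.05498514]
scene rest 0.56 [286.2, 186.6, 327.4, 244.4] 3.0 plate [array([0.491, 0.267]), array([0.192, 0.085]), np.float64(0.012)] forks 506 [array([0.523, 0.267]), array([0.101, 0.075]), np.float64(7.473)] [0.57649326 0.31027512 0.09049486] [0.47020194 0.22443058 0.04505738]
 fork clusters [[0.569299   0.27314466]
 [0.4802777  0.2619559 ]]
```

View pics/crop1.png

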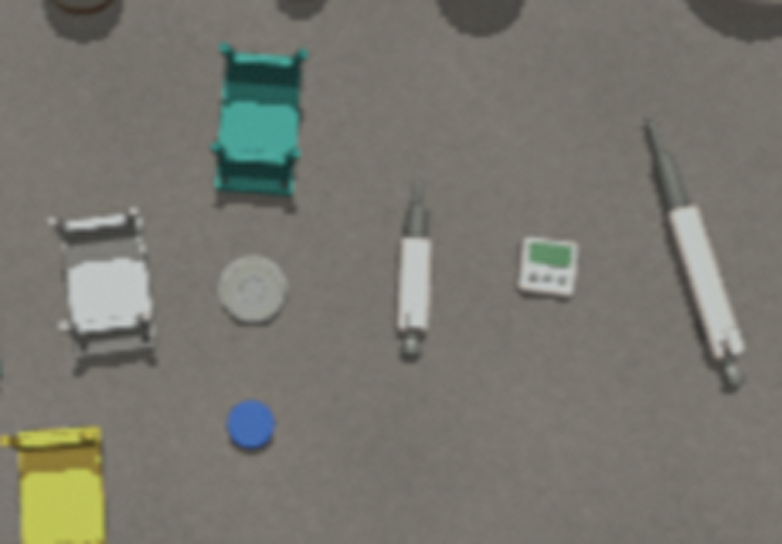

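The crop shows the long pipette at the right with its tip up and hook at the lower end, the shorter one in the middle, and the grey metal rest at the left with its forks at the top and bottom of the plate. Long handle: centre about (0.525, -0.263), yaw about 14°. Rest seat: about (0.521, 0.268), yaw about 7.5°. The sizes match the description.

```bash
python3 - <<'E'
from h import *
from scipy.spatial.transform import Rotation as R
s=r.state(); q=s["ee_rot"]; M=R.from_quat([q[1],q[2],q[3],q[0]]).as_matrix()
print(s["position"],np.round(M,3),"y yaw",np.degrees(np.arctan2(M[1,1],M[0,1])), s["joint_positions"],s["opening"],r.tip_reach)
E
```

```text
[0.19351939 0.59428115 0.19622261] [[-0.951  0.31   0.   ]
 [ 0.31   0.951  0.   ]
 [-0.     0.    -1.   ]] y yaw 71.96448211939781 [ 1.16049828e+00  4.93576817e-01  1.34551998e+00 -2.58154641e-05
  1.30248358e+00 -9.55120368e-02] 0.09107307497148172 0.011
```

Call:
move_arm(
  targets=[0,20,-34,0,0,0,4,0,20,-34,0,0,0,4,0,20,-34,0,0,0,4,0,20,-34,0,0,0,4,0,16,-38,0,0,0,4,0,16,-38,0,0,0,4,0,16,-38,0,0,0,4,0,16,-38,0,0,0,4],
  newtons=20,
)

```text
time_s: 1.5
position: [0.3379, 0.3048, 0.1964]
ee_rot: [0.0, -0.123, 0.992, 0.0]
force: [0.2, -1.1, 0.0]
opening: 0.0911
gripper_force: 0.0
```

Call:
move_arm(
  targets=[0,12,-38,0,0,0,0,0,12,-38,0,0,0,0,0,12,-38,0,0,0,0,0,12,-38,0,0,0,0,0,12,-38,0,0,0,0,0,12,-38,0,0,0,0,0,12,-38,0,0,0,0,0,12,-38,0,0,0,0],
)

```text
time_s: 2.3
position: [0.4338, 0.0006, 0.1964]
ee_rot: [0.0, -0.121, 0.993, -0.0]
force: [0.9, 0.5, 0.1]
opening: 0.0911
gripper_force: 0.0
```

Call:
move_arm(
  targets=[0,12,-38,0,0,0,0,0,12,-38,0,0,0,0,0,12,-38,0,0,0,0,0,12,-38,0,0,0,0,0,12,-38,0,0,0,0,0,0,-38,0,0,0,0,0,0,-35,0,0,0,0,0,0,0,0,0,0,0],
)

```text
time_s: 3.1
position: [0.4936, -0.2647, 0.1961]
ee_rot: [0.0, -0.12, 0.993, -0.001]
force: [0.7, -0.1, -0.1]
opening: 0.0912
gripper_force: 0.0
```

```bash
cat >> h.py <<'E'
from scipy.spatial.transform import Rotation as R
def tool():
    s=r.state(); q=s["ee_rot"]; T=np.eye(4); T[:3,:3]=R.from_quat([q[1],q[2],q[3],q[0]]).as_matrix(); T[:3,3]=s["position"]; return T
def wworld(s,mask,T):
    v,u=np.nonzero(mask & (s["range_z"]>0)); z=s["range_z"][v,u]
    x=(u-s["cx"])/s["fx"]; y=(v-s["cy"])/s["fy"]; th=np.hypot(x,y); k=np.tan(th)/np.maximum(th,1e-9)
    P=np.c_[x*k*z,y*k*z,z]; A=T@np.array(s["T_tool_cam"]); return P@A[:3,:3].T+A[:3,3],u,v
def line(P,h):
    w=cv2.fitLine(P[h,:2].astype(np.float32),cv2.DIST_HUBER,0,.005,.005).ravel()
    if w[0]<0: w[:2]*=-1
    return w[:2],w[2:]
E
python3 - <<'E'
from h import *
T=tool(); s=r.snapshot("wrist"); cv2.imwrite("pics/w1.png",s["color"][...,::-1])
print("yaw y",np.degrees(np.arctan2(T[1,1],T[0,1])),T[:3,3])
for d in r.trace(s,"long_pipette_center")[:2]:
    P,u,v=wworld(s,d["pixels"],T); C=s["color"][v,u].astype(int)
    h=(P[:,2]>.02)&(P[:,2]<.031)&(C.min(1)>130)
    a,p=line(P,h); t=(P[:,:2]-p)@a; n=(P[:,:2]-p)@[-a[1],a[0]]
    print(d["p"],d["extent"],len(P),h.sum(),"ang",np.degrees(np.arctan2(a[1],a[0])),"p",p,"t",np.percentile(t[h],[0,1,99,100]),"all",t.min(),t.max(),"n",np.percentile(n[h],[1,99]),"z",np.percentile(P[h,2],[5,50,95]))
    m=(np.percentile(t[h],1)+np.percentile(t[h],99))/2
    print("centre h",p+a*m,"ends",p+a*(t.max()-.16),p+a*(t.min()+.095))
E
```

```text
yaw y 103.79367243250445 [ 0.49364994 -0.26469238  0.19608933]
0.62 [241.3, 122.1, 265.8, 298.4] 2677 2161 ang 13.887845 p [ 0.52143174 -0.26225862] t [-0.09188611 -0.08939785  0.07976518  0.08447403] all -0.09309710115524883 0.15926916838552424 n [-0.01417777  0.01316273] z [0.02300991 0.02638081 0.02788426]
centre h [ 0.5167562  -0.26341465] ends [ 0.52072228 -0.26243403] [ 0.52327902 -0.26180188]
```

View pics/w1.png

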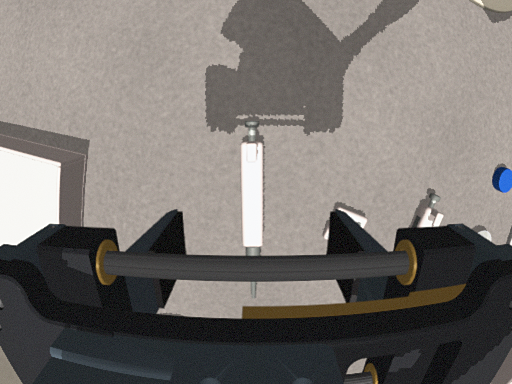

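The wrist view shows the long pipette between the fingers: handle at rows 142–247, column 252, hook and plunger at the top. Refined centre is (0.522, -0.262) at 13.9°, so I go down onto it.

Call:
move_arm(
  targets=[0.3,14,1,-35,0,0,0,0.3,14,1,-35,0,0,0,0.3,0,0,-35,0,0,0,0.3,0,0,-30,0,0,0,0.3,0,0,-20,0,0,0,0.3,0,0,-15,0,0,0,0.3,0,0,-8,0,0,0,0.3,0,0,0,0,0,0],
)

```text
time_s: 4.0
position: [0.5212, -0.2576, 0.0177]
ee_rot: [-0.001, -0.122, 0.993, 0.0]
force: [-0.2, -0.5, 0.7]
opening: 0.0637
gripper_force: 0.0
```

Call:
move_arm(
  targets=[0.3,1,-4,-2,0,0,0,0.3,0,0,0,0,0,0],
)

```text
time_s: 4.2
position: [0.5232, -0.2633, 0.017]
ee_rot: [0.001, -0.122, 0.993, -0.001]
force: [1.0, 0.3, 0.3]
opening: 0.0638
gripper_force: 0.0
```

Call:
move_arm(
  targets=[0.9,0,1,-2,0,0,0,0.9,0,0,0,0,0,0,0.9,0,0,0,0,0,0,0.9,0,0,0,0,0,0,0.9,0,0,0,0,0,0,0.9,0,0,0,0,0,0],
  newtons=20,
)

```text
time_s: 4.8
position: [0.5225, -0.2617, 0.0142]
ee_rot: [0.0, -0.122, 0.993, -0.0]
force: [0.2, 0.6, -0.3]
opening: 0.0186
gripper_force: 0.0
```

```bash
python3 - <<'E'
from h import *
T=tool(); s=r.snapshot("wrist"); st=r.state(); print(st["opening"],st["gripper_force"])
a=cv2.imwrite("pics/w2.png",s["color"][...,::-1])
E
```

```text
0.014394977690622451 0.0
```

View pics/w2.png

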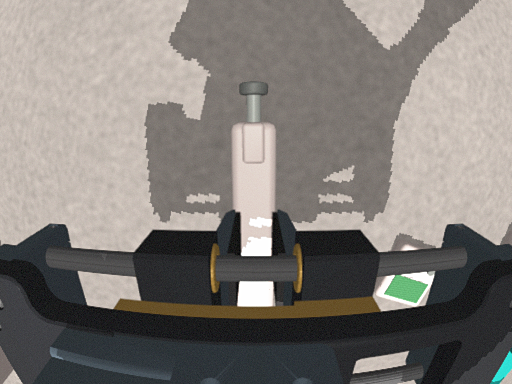

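```bash
python3 - <<'E'
from h import *
T=tool(); s=r.snapshot("wrist"); st=r.state(); print(st["time_s"],st["opening"],st["gripper_force"],st["position"],st["force"])
P,u,v=wworld(s,np.ones((384,512),bool),T)
I=np.full((384,512,3),np.nan); I[v,u]=P
for row in (150,190,205,215,225,240,285):
    print(row,[(c,*(np.round((I[row,c]-T[:3,3])*1000)),s["color"][row,c].tolist()) for c in (222,230,236,242,248,256,266,272,280,288)])
cv2.imwrite("pics/w3.png",cv2.resize(s["color"][90:340,130:390],None,fx=2.3,fy=2.3)[...,::-1])
E
```

```text
4.9 0.011225293192906133 0.0 [ 0.52252008 -0.26170426  0.0142044 ] [ 0.56631898 -0.40487026 -0.0178081 ]
150 [(222, np.float64(-43.0), np.float64(-34.0), np.float64(-14.0), [124, 115, 113]), (230, np.float64(-44.0), np.float64(-28.0), np.float64(-13.0), [127, 121, 119]), (236, np.float64(-49.0), np.float64(-23.0), np.float64(12.0), [213, 197, 189]), (242, np.float64(-50.0), np.float64(-20.0), np.float64(13.0), [199, 182, 174]), (248, np.float64(-53.0), np.float64(-16.0), np.float64(31.0), [224, 212, 203]), (256, np.float64(-54.0), np.float64(-12.0), np.float64(29.0), [223, 208, 201]), (266, np.float64(-53.0), np.float64(-6.0), np.float64(13.0), [229, 215, 207]), (272, np.float64(-54.0), np.float64(-2.0), np.float64(12.0), [199, 183, 176]), (280, np.float64(-53.0), np.float64(5.0), np.float64(-13.0), [122, 116, 110]), (288, np.float64(-54.0), np.float64(10.0), np.float64(-13.0), [123, 117, 115])]
190 [(222, np.float64(-15.0), np.float64(-27.0), np.float64(-14.0), [128, 120, 116]), (230, np.float64(-17.0), np.float64(-22.0), np.float64(-13.0), [119, 113, 109]), (236, np.float64(-24.0),
[... 3800 characters left out ...]
101, 78, 39]), (230, np.float64(-4.0), np.float64(-11.0), np.float64(84.0), [40, 46, 53]), (236, np.float64(2.0), np.float64(-8.0), np.float64(75.0), [48, 48, 46]), (242, np.float64(14.0), np.float64(-3.0), np.float64(55.0), [162, 164, 162]), (248, np.float64(40.0), np.float64(5.0), np.float64(13.0), [254, 254, 254]), (256, np.float64(39.0), np.float64(11.0), np.float64(12.0), [254, 254, 254]), (266, np.float64(37.0), np.float64(18.0), np.float64(12.0), [254, 254, 254]), (272, np.float64(-1.0), np.float64(9.0), np.float64(72.0), [33, 24, 30]), (280, np.float64(-3.0), np.float64(12.0), np.float64(74.0), [47, 53, 55]), (288, np.float64(-27.0), np.float64(5.0), np.float64(113.0), [98, 79, 38])]
```

View pics/w3.png

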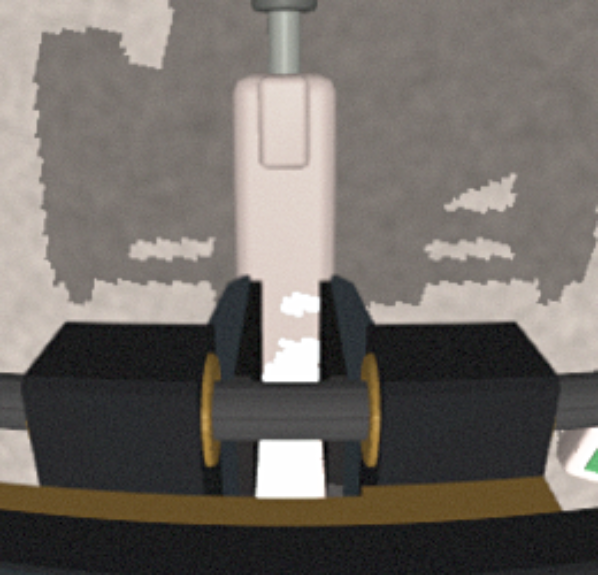

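The handle (top at +13 mm relative to the TCP) runs under the fingers. They have closed past 28 mm with no force, and their lowest visible dark points are about 26 mm above the TCP. The fingertips seem to end higher than stated, so I check that with the fixed cameras.

```bash
python3 - <<'E'
from h import *
T=tool(); p=T[:3,3]; Ti=np.linalg.inv(T)
for n in ("wrist","scene","top"):
    s=r.snapshot(n); f=np.ones((384,512),bool)
    P,u,v=wworld(s,f,T) if n=="wrist" else world(s,f)
    C=s["color"][v,u].astype(int); Q=P@Ti[:3,:3].T+Ti[:3,3]
    k=(C.max(1)<75)&(np.abs(Q[:,0])<.03)&(np.abs(Q[:,1])<.05)&(P[:,2]<.12)
    print(n,k.sum(),"lowest z",np.sort(P[k,2])[:12].round(4) if k.any() else "")
    o=np.argsort(P[k,2])[:8]; print(np.round(Q[k][o]*1000),list(zip(u[k][o],v[k][o])))
    if n=="scene": cv2.imwrite("pics/s2.png",cv2.resize(s["color"][170:300,40:180],None,fx=4.2,fy=4.2,interpolation=cv2.INTER_CUBIC)[...,::-1])
print(r.state()["opening"],r.state()["gripper_force"])
E
```

```text
wrist 2122 lowest z [0.0255 0.0277 0.0346 0.0349 0.0352 0.0354 0.0358 0.0359 0.0359 0.0359
 0.0362 0.0363]
[[ 14.  10. -11.]
 [ 14.  -8. -13.]
 [ 16.  -5. -20.]
 [ 18.  11. -21.]
 [ 16.  -7. -21.]
 [ 16.  -7. -21.]
 [ 13.  -5. -22.]
 [ 11.  -5. -22.]] [(np.int64(270), np.int64(212)), (np.int64(241), np.int64(212)), (np.int64(246), np.int64(213)), (np.int64(272), np.int64(210)), (np.int64(242), np.int64(213)), (np.int64(243), np.int64(213)), (np.int64(246), np.int64(218)), (np.int64(246), np.int64(222))]
scene 351 lowest z [-0.0054 -0.0034 -0.0029 -0.0029 -0.0028 -0.0024 -0.0022 -0.0022 -0.0021
 -0.0019 -0.0018 -0.0018]
[[ 30.  12.  20.]
 [ 29. -32.  18.]
 [ 30.  46.  17.]
 [ 17.  30.  17.]
 [ 28.  31.  17.]
 [  5.  32.  17.]
 [  9.  20.  16.]
 [ 20.  20.  16.]] [(np.int64(104), np.int64(232)), (np.int64(86), np.int64(236)), (np.int64(117), np.int64(228)), (np.int64(111), np.int64(233)), (np.int64(111), np.int64(230)), (np.int64(112), np.int64(236)), (np.int64(107), np.int64(236)), (np.int64(107), np.int64(233))]
top 0 lowest z 
[] []
0.00910974558007684 0.0
```

View pics/s2.png

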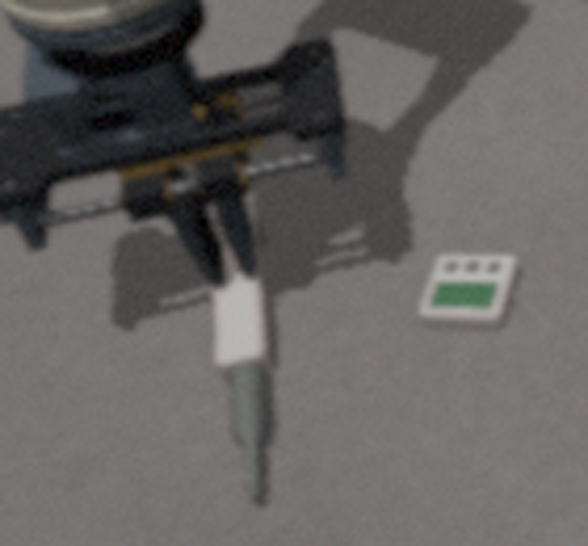

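The scene crop shows the fingertips, at crop (218,280) and (248,270), standing on or above the handle's top face instead of straddling it. I'll reopen and measure the tips again.

Call:
move_arm(
  targets=[0.2,0,0,0,0,0,0,0.2,0,0,0,0,0,0,0.2,0,0,0,0,0,0,0.2,0,0,0,0,0,0,0.2,0,0,0,0,0,0,0.2,0,0,0,0,0,0,0.2,0,0,0,0,0,0,0.2,0,0,0,0,0,0],
)

```text
time_s: 5.85
position: [0.5225, -0.2617, 0.0142]
ee_rot: [-0.0, -0.122, 0.993, 0.0]
force: [0.1, 0.2, 0.0]
opening: 0.0699
gripper_force: 0.0
```

```bash
python3 - <<'E'
from h import *
T=tool(); Ti=np.linalg.inv(T); st=r.state(); print(st["position"],st["opening"])
s=r.snapshot("wrist"); P,u,v=wworld(s,np.ones((384,512),bool),T); C=s["color"][v,u].astype(int); Q=P@Ti[:3,:3].T+Ti[:3,3]
for sg in (1,-1):
    k=(C.max(1)<70)&(np.abs(Q[:,0])<.025)&(sg*Q[:,1]>.015)&(sg*Q[:,1]<.07)&(P[:,2]<.10)
    o=np.argsort(P[k,2])[:40:4]; print(k.sum(),np.round(Q[k][o]*1000).tolist(),list(zip(u[k][o].tolist(),v[k][o].tolist())))
d=r.trace(s,"long_pipette_center")[0]; P,u,v=wworld(s,d["pixels"],T); C=s["color"][v,u].astype(int)
h=(P[:,2]>.02)&(P[:,2]<.031)&(C.min(1)>130); a,p=line(P,h); t=(P[:,:2]-p)@a
print("ang",np.degrees(np.arctan2(a[1],a[0])),"plunger-end centre",p+a*(t.min()+.095), t[h].max())
cv2.imwrite("pics/w4.png",s["color"][...,::-1])
E
```

```text
[ 0.52249752 -0.26170254  0.01421695] 0.06993125814223962
1964 [[-3.0, 43.0, 13.0], [15.0, 37.0, -20.0], [16.0, 37.0, -20.0], [13.0, 37.0, -20.0], [12.0, 37.0, -21.0], [7.0, 36.0, -21.0], [-12.0, 36.0, -21.0], [16.0, 39.0, -22.0], [5.0, 36.0, -22.0], [18.0, 41.0, -22.0]] [(313, 222), (314, 214), (315, 212), (314, 217), (314, 219), (313, 227), (311, 254), (319, 213), (313, 230), (322, 211)]
2139 [[16.0, -34.0, -18.0], [15.0, -34.0, -19.0], [13.0, -34.0, -20.0], [18.0, -39.0, -20.0], [13.0, -34.0, -20.0], [10.0, -34.0, -21.0], [17.0, -36.0, -21.0], [17.0, -38.0, -21.0], [17.0, -35.0, -22.0], [-7.0, -34.0, -22.0]] [(198, 212), (198, 214), (198, 217), (190, 210), (198, 218), (198, 222), (194, 212), (192, 211), (196, 212), (200, 248)]
ang 14.071241 plunger-end centre [ 0.5231565  -0.26175712] 0.0727400830006172
```

View pics/w4.png

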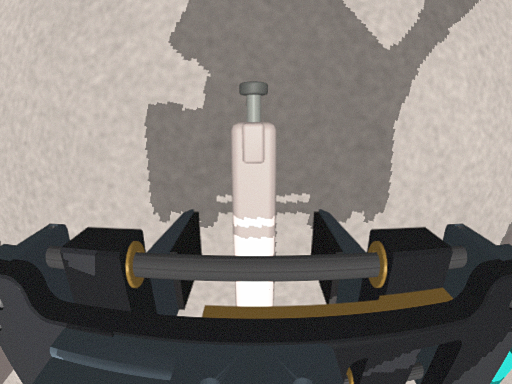

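Both fingertips sit about 20 mm behind the reported TCP (world z about 0.034), so they end roughly 31 mm short of the stated length. This agrees with the force-free closing over the handle. I'll go lower by measurement, watching the force.

Call:
move_arm(
  targets=[0.3,0,0,-8,0,0,0,0.3,0,0,-7,0,0,0,0.3,0,0,0,0,0,0],
)

```text
time_s: 6.25
position: [0.5218, -0.2613, -0.0021]
ee_rot: [-0.001, -0.122, 0.993, 0.001]
force: [0.1, -0.9, 0.9]
opening: 0.064
gripper_force: 0.0
```

Call:
move_arm(
  targets=[0.3,0,0,-6,0,0,0,0.3,0,0,-3,0,0,0,0.3,0,0,0,0,0,0],
)

```text
time_s: 6.55
position: [0.5222, -0.2616, -0.0103]
ee_rot: [-0.0, -0.122, 0.993, 0.0]
force: [0.8, -0.7, 1.1]
opening: 0.0637
gripper_force: 0.0
```

Call:
move_arm(
  targets=[0.3,1,0,-3,0,0,0,0.3,0,0,0,0,0,0,0.9,0,0,0,0,0,0,0.9,0,0,0,0,0,0,0.9,0,0,0,0,0,0,0.9,0,0,0,0,0,0,0.9,0,0,0,0,0,0,0.9,0,0,0,0,0,0],
  newtons=20,
)

```text
time_s: 7.35
position: [0.5236, -0.2618, -0.0127]
ee_rot: [0.0, -0.122, 0.993, -0.0]
force: [0.0, 0.3, 1.6]
opening: 0.0281
gripper_force: 20.0
```

The grip is real now: 28.1 mm opening at 20 N, which matches the handle width. Lifting.

Call:
move_arm(
  targets=[0.9,0,0,8,0,0,0,0.9,0,0,15,0,0,0,0.9,0,0,25,0,0,0,0.9,0,0,30,0,0,0,0.9,0,0,30,0,0,0,0.9,0,0,25,0,0,0,0.9,0,0,15,0,0,0,0.9,0,0,0,0,0,0],
  newtons=25,
)

```text
time_s: 8.15
position: [0.5245, -0.2623, 0.1377]
ee_rot: [0.002, -0.122, 0.993, -0.001]
force: [-0.3, -0.1, -0.6]
opening: 0.0278
gripper_force: 25.0
```

Call:
move_arm(
  targets=[0.9,0,15,0,0,0,0,0.9,0,25,0,0,0,0,0.9,0,35,0,0,0,-1,0.9,0,40,0,0,0,-1,0.9,0,40,0,0,0,-1,0.9,0,40,0,0,0,-1,0.9,0,40,0,0,0,-1,0.9,0,40,0,0,0,-1],
)

```text
time_s: 8.95
position: [0.522, 0.0157, 0.1341]
ee_rot: [-0.001, -0.069, 0.998, 0.0]
force: [0.5, -0.3, -2.4]
opening: 0.0279
gripper_force: 25.0
```

Call:
move_arm(
  targets=[0.9,0,40,0,0,0,-0.5,0.9,0,40,0,0,0,0,0.9,0,40,0,0,0,0,0.9,0,40,0,0,0,0,0.9,0,35,0,0,0,0,0.9,0,25,0,0,0,0,0.9,0,15,0,0,0,0,0.9,0,0,0,0,0,0],
)

```text
time_s: 9.75
position: [0.5225, 0.2498, 0.1343]
ee_rot: [-0.001, -0.066, 0.998, -0.0]
force: [0.3, -0.0, -1.7]
opening: 0.0279
gripper_force: 25.0
```

```bash
python3 - <<'E'
from h import *
st=r.state(); print(st["time_s"],st["position"],st["opening"],st["gripper_force"],st["force"])
T=tool(); print("y yaw",np.degrees(np.arctan2(T[1,1],T[0,1])))
s=r.snapshot("wrist")
for d in r.trace(s,"long_pipette_center")[:2]:
    P,u,v=wworld(s,d["pixels"],T); C=s["color"][v,u].astype(int); h=C.min(1)>130
    z0=np.median(P[h,2]); h&=np.abs(P[:,2]-z0)<.01; a,p=line(P,h); t=(P[:,:2]-p)@a
    sl=np.polyfit(t[h],P[h,2],1); c=p+a*(t.min()+.095)
    print("pip",d["p"],d["extent"],"z",z0,"tilt",np.degrees(sl[0]),"ang",np.degrees(np.arctan2(a[1],a[0])),"centre(plunger)",c,t.min(),t.max())
for d in r.trace(s,"rest_seat")[:3]:
    P,u,v=wworld(s,d["pixels"],T); C=s["color"][v,u].astype(int); f=(P[:,2]>.045)&(P[:,2]<.1)
    print("rest",d["p"],d["extent"],np.median(C.max(1)-C.min(1)),f.sum())
    if f.sum()>20:
        print([np.round(x,4) for x in cv2.minAreaRect(P[f,:2].astype(np.float32))])
cv2.imwrite("pics/w5.png",s["color"][...,::-1])
E
```

```text
9.75 [0.52249125 0.24979412 0.13430301] 0.027926464820572514 24.999984204769135 [ 0.29974183 -0.03422993 -1.72241356]
y yaw 97.57724497141136
pip 0.95 [231.9, 76.1, 282.7, 308.1] z 0.17374595750991784 tilt 1.5249575569784917 ang 7.497891 centre(plunger) [0.5046228  0.24852344] -0.08955687287038941 0.18819775956951257
pip 0.41 [34.9, 108.8, 70.1, 223.5] z 0.02606214950311414 tilt -0.6006902184094248 ang -5.6743774 centre(plunger) [ 0.55309874 -0.00313633] -0.06920809473741353 0.08990158634876759
rest 0.92 [475.0, 89.8, 512.0, 184.6] 192.0 89
[array([0.4536, 0.5481]), array([0.008, 0.014]), np.float64(0.5944)]
rest 0.75 [364.6, 121.3, 464.6, 251.7] 105.0 1979
[array([0.4901, 0.4143]), array([0.0988, 0.0767]), np.float64(15.345)]
rest 0.73 [297.7, 2.5, 394.4, 79.6] 169.0 1300
[array([0.3791, 0.3106]), array([0.0091, 0.0763]), np.float64(3.9078)]
```

View pics/w5.png

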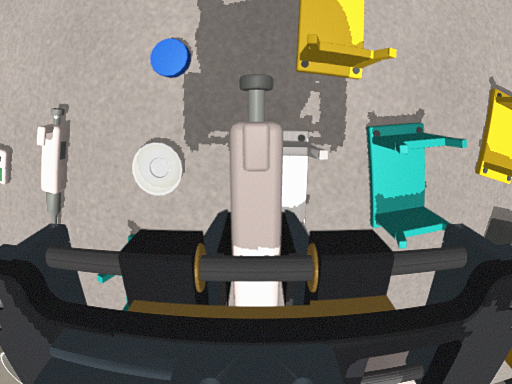

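The pipette is held level, at a yaw of 7.5° like the rest; the metal rest shows below it at (290,180). The plunger-based centre (0.505) disagrees with the grasp geometry (0.522), so I check the handle's rear edge and tip before lowering.

```bash
python3 - <<'E'
from h import *
T=tool(); p=T[:3,3]; a=np.array([np.cos(np.radians(7.55)),np.sin(np.radians(7.55))])
n=np.array([-a[1],a[0]])
for c in ("wrist","top","scene"):
    s=r.snapshot(c); f=np.ones((384,512),bool)
    P,u,v=wworld(s,f,T) if c=="wrist" else world(s,f)
    C=s["color"][v,u].astype(int); t=(P[:,:2]-p[:2])@a; w=(P[:,:2]-p[:2])@n
    k=(np.abs(w)<.025)&(np.abs(P[:,2]-.165)<.04)&(t<-.03)&(t>-.13); wh=k&(C.min(1)>110)
    g=(np.abs(w)<.02)&(np.abs(P[:,2]-.161)<.013)&(t>.04)&(t<.25)
    print(c,"rear white t",np.round(np.percentile(t[wh],[0,1,3])*1000,1) if wh.any() else 0,wh.sum(),"w",np.round(np.median(w[wh])*1000,1) if wh.any() else 0,"plunger t",np.sort(t[k])[:6].round(4),"tip t",np.sort(t[g])[-6:].round(4))
s=r.snapshot("scene"); cv2.imwrite("pics/s3.png",cv2.resize(s["color"][90:290,230:400],None,fx=3,fy=3,interpolation=cv2.INTER_CUBIC)[...,::-1])
E
```

```text
wrist rear white t [-94.6 -91.2 -85.3] 4591 w 1.3 plunger t [-0.096  -0.096  -0.096  -0.0958 -0.0958 -0.0958] tip t [0.0407]
top rear white t 0 0 w 0 plunger t [] tip t []
scene rear white t [-33.  -33.  -32.9] 2 w 7.9 plunger t [-0.0884 -0.0633 -0.0631 -0.062  -0.0588 -0.0569] tip t [0.1586 0.159  0.1592 0.1593 0.1599 0.1604]
```

View pics/s3.png

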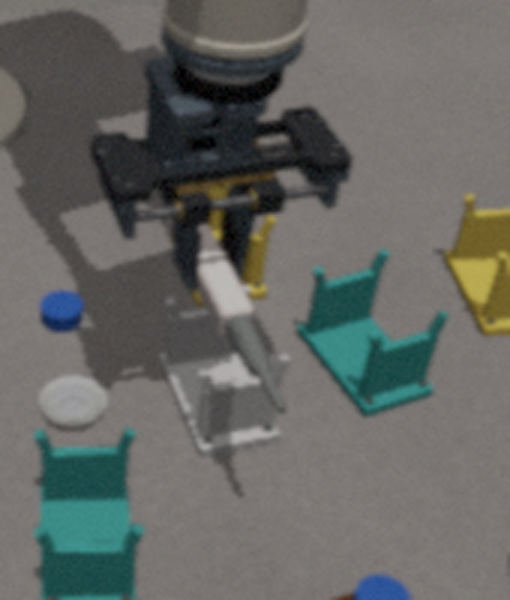

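Tip at +160 mm and plunger at -96 mm confirm the handle's centre is at the TCP. Moving over the seat and lowering.

Call:
move_arm(
  targets=[0.9,0,9,0,0,0,0,0.9,0,9,0,0,0,0,0.9,0,0,-10,0,0,0,0.9,0,0,-15,0,0,0,0.9,0,0,-10,0,0,0,0.9,0,0,-5,0,0,0,0.9,0,0,0,0,0,0],
)

```text
time_s: 10.8
position: [0.523, 0.2661, 0.0944]
ee_rot: [-0.001, -0.065, 0.998, -0.0]
force: [-0.2, -0.2, -0.5]
opening: 0.0282
gripper_force: 25.0
```

Call:
move_arm(
  targets=[0.9,-1,2,-8,0,0,0,0.9,0,0,-9,0,0,0,0.9,0,0,-8,0,0,0,0.9,0,0,-5,0,0,0,0.9,0,0,-3,0,0,0,0.9,0,0,0,0,0,0],
)

```text
time_s: 11.4
position: [0.5224, 0.2682, 0.0618]
ee_rot: [-0.0, -0.065, 0.998, -0.0]
force: [0.3, -0.0, -0.4]
opening: 0.0279
gripper_force: 25.0
```

Call:
move_arm(
  targets=[0.9,0,0,-2,0,0,0,0.9,0,0,-1,0,0,0,0.9,0,0,0,0,0,0],
)

```text
time_s: 11.7
position: [0.5225, 0.2683, 0.0592]
ee_rot: [0.0, -0.065, 0.998, 0.0]
force: [-0.3, 0.3, -0.8]
opening: 0.028
gripper_force: 25.0
```

Call:
move_arm(
  targets=[0.9,0,0,-1,0,0,0,0.9,0,0,-1,0,0,0,0.9,0,0,0,0,0,0],
)

```text
time_s: 12.0
position: [0.5226, 0.2683, 0.0573]
ee_rot: [0.0, -0.065, 0.998, 0.0]
force: [0.4, -0.1, 1.7]
opening: 0.0276
gripper_force: 25.0
```

Call:
move_arm(
  targets=[0.9,0,0,-0.5,0,0,0,0.9,0,0,0,0,0,0],
  newtons=5,
)

```text
time_s: 12.2
position: [0.5227, 0.2683, 0.057]
ee_rot: [0.0, -0.065, 0.998, 0.0]
force: [-0.6, -0.1, 4.9]
opening: 0.028
gripper_force: 5.0
```

Contact is felt (+5 N). Releasing.

Call:
move_arm(
  targets=[0.6,0,0,0,0,0,0,0.5,0,0,0,0,0,0,0.4,0,0,0,0,0,0,0.4,0,0,0,0,0,0,0.4,0,0,0,0,0,0],
)

```text
time_s: 12.7
position: [0.5225, 0.2683, 0.0566]
ee_rot: [-0.0, -0.065, 0.998, -0.0]
force: [0.5, -0.3, 0.3]
opening: 0.0549
gripper_force: 0.0
```

Call:
move_arm(
  targets=[0.4,0,0,8,0,0,0,0.4,0,0,15,0,0,0,0.4,0,0,25,0,0,0,0.4,0,0,35,0,0,0,0.4,0,0,35,0,0,0,0.4,0,0,25,0,0,0,0.4,0,0,10,0,0,0,0.4,0,0,0,0,0,0],
)

```text
time_s: 13.5
position: [0.5231, 0.2685, 0.211]
ee_rot: [0.001, -0.065, 0.998, 0.0]
force: [-0.5, 0.1, -0.5]
opening: 0.0546
gripper_force: 0.0
```

```bash
python3 - <<'E'
from h import *
st=r.state(); print(st["time_s"],st["position"],st["opening"],st["force"])
T=tool(); c=np.array([.521,.268]); a=np.array([np.cos(np.radians(7.5)),np.sin(np.radians(7.5))]); n=np.array([-a[1],a[0]])
for cam in ("wrist","scene"):
    s=r.snapshot(cam); f=np.ones((384,512),bool); P,u,v=wworld(s,f,T) if cam=="wrist" else world(s,f)
    C=s["color"][v,u].astype(int); t=(P[:,:2]-c)@a; w=(P[:,:2]-c)@n
    k=(np.abs(w)<.03)&(np.abs(P[:,2]-.085)<.015)&(np.abs(t)<.2); h=k&(np.abs(t)<.045)&(C.min(1)>130)&(P[:,2]>.09)
    if h.sum()>10: d,p=line(P,h); print(cam,h.sum(),"w",np.median(w[h]),"ang",np.degrees(np.arctan2(d[1],d[0])),"top z",np.median(P[h,2]),"tilt",np.degrees(np.polyfit(t[h],P[h,2],1)[0]))
    print(cam,"t ends",np.percentile(t[k],[0,.5,99.5,100]).round(4))
    for q in r.trace(s,"short_pipette_center")[:2]:
        P,u,v=wworld(s,q["pixels"],T) if cam=="wrist" else world(s,q["pixels"]); print("short",q["p"],np.median(P,0).round(3))
    if cam=="scene": cv2.imwrite("pics/s4.png",cv2.resize(s["color"][100:270,230:400],None,fx=3,fy=3,interpolation=cv2.INTER_CUBIC)[...,::-1])
E
```

```text
13.5 [0.52306746 0.26849787 0.21101234] 0.054558476644483704 [-0.50881009  0.12593482 -0.5284608 ]
wrist 2170 w 0.0006180486884059949 ang 7.419856 top z 0.09656369248989044 tilt -0.16519135979815347
wrist t ends [-0.1411 -0.1376  0.152   0.1603]
short 0.69 [0.521 0.003 0.024]
scene 244 w -0.002149167978838476 ang 7.3780246 top z 0.09437359894007213 tilt 0.14125783058799485
scene t ends [-0.1422 -0.1369  0.1589  0.1606]
short 0.97 [ 0.539 -0.005  0.023]
```

View pics/s4.png

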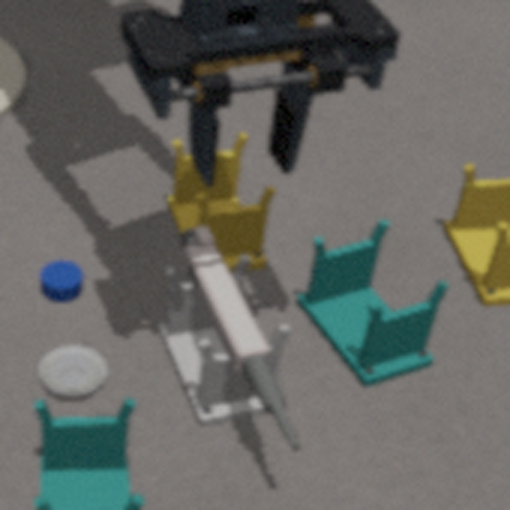

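The picture shows the pipette lying level in both forks, with its handle from (205,270) to (255,345). It is centred within about 1–2 mm, with the top at 0.096 m, and the gripper is clear. Handing in.

```bash
python3 -c "
from cell import r
print(r.finish_job())"
```

```text
the job is handed in; nothing more can be done
None
```

The long pipette lies level and centred in both forks of the metal rest, the short one was not moved, the gripper is clear, and the job is handed in with no verdict returned (the fingertips measured about 31 mm shorter than stated, so the first grasp closed above the handle and I re-gripped lower).

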